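Screw the clean-out plug into the clay trap: down to the washer, then a quarter turn

ROBOT

A 7-joint arm with a two-finger parallel gripper is mounted at the origin on the work surface. World frame = base frame: x ahead of the robot, y to its left, z up, the work surface at z = 0. Lengths are in m, angles in rad, forces in N, time in s.
With the tool pointing down it reaches from about 0.4 to 0.875 m from the base axis. Payload 19.3 kg.
Tool frame: the origin (TCP) lies where the fingers leave the gripper's body, on its centre line; the fingertips stand bot.tip_reach ahead of it and the grasp point (between the pads) lies 54 mm ahead of it (bot.tip_reach is the distance from the TCP to the fingertips, in m); z points along the fingers, y is the line along which they close (so a half turn about z gives the same grasp; the last joint's range is limited). The gripper opens to 85 mm and grips with 20 to 120 N. Pads are 22 mm wide; open, the fingers measure 114 mm over their backs; the gripper's body (76 mm by 85 mm) begins 54 mm behind the grasp point. The pads swing forward as they close: fully open they stand 13 mm farther back than shut.
Start: joints at [-1.345, 0.521, -0.036, 1.599, 0.021, 1.021, -0.113], TCP at [0.182, 0.598, 0.304] pointing down, gripper open.
Joint ranges: [-2.91, 2.91], [-0.3, 2.13], [-1.5, 1.42], [0.17, 2.43], [-1.26, 4.41], [0.16, 1.93], [-2.52, 2.52]. Speed limits (rad/s): [1.89, 1.89, 2.39, 2.39, 3.01, 3.01, 3.01].

INTERFACE

Orientations are given as [roll, pitch, yaw] about the fixed x, y, z axes, in that order (R = Rz(yaw) Ry(pitch) Rx(roll)).
In Python, from workcell import bot gives the robot as it stands. The module is installed in compiled form; this text tells all that it offers.
- The arm moves only by the shell command python3 -m jog 'ROWS' [FORCE]. ROWS is JSON, a list that holds one entry, the list of rows, each a list of 7 numbers: the shift along the tool's x, y, z in mm, then the turn, a rotation vector about the tool's x, y, z in rad, then the opening, from 0 (shut) to 1 (fully open). In form: [[[tx, ty, tz, wx, wy, wz, fingers], ...]]. A call has 1 to 5 rows; each row shifts and turns the commanded pose from where the row before left it, along the tool's axes as they then stand; what a row does not reach is not made up. A row lasts 1/10 s, in which the tool goes at most 50 mm and 8.59 degrees, less where a joint would pass 70% of its speed; a pose out of reach is approached as far as the arm can. A call is refused whole if a number of a shift passes 50 or a number of a turn 0.15, either way. A call with a gripper value outside its range is refused whole. The fingers move at their own pace and stop on an object; FORCE is the grip in N (left out, the last holds). Time passes only in rows, so rows that do not move let the fingers close. It gives the time, the measured TCP pose, the force, the opening and the grip force at its end, in the units of the state.
- bot.observe(): the state, without advancing time (a new reading comes with each control period).
- bot.grab_frame(name): name is "side" or "top" or "wrist"; returns a dict with "img" (420x560x3 uint8, red, green, blue), "intrinsics" (3x3 intrinsics, pixels), "R" (3x3) and "t" (3): a world point X has camera coordinates R X + t; the wrist camera has in their place "tool_from_camera" (4x4, takes a point from camera to tool coordinates, whose origin is the TCP and whose axes are the flange's). Camera axes: x right, y down, z forward; pixel columns grow to the right and rows downward; lengths in m; the calibration is good to about 2 mm. The wrist camera is an equidistant fisheye: a pixel r from the principal point sees the ray r / f radians off the axis. A picture is of the moment at which its call begins: read the wrist's pose just before it. There is no depth.
- bot.job_done(): hands the job in; it is judged then, once.
Trained networks look in a picture, given as the dict that the camera call returned (one of the last four; its "shot" number tells which), for a name from the list of things; names that differ only in an ending like _2 or _b are one class to them, and where a whole thing is asked for, a point or a joint stands for the part that bears it (a point fixed in the world has none). Each returns a list of dicts, best first, with "conf" (0 to 1); they miss things now and then, are a little off and sometimes report something else, mostly with a low value. They report only what shows in the picture. A call takes as long as a camera call. They do not tell look-alikes from the thing itself.
- bot.trace(query, picture): "region" (420x560 bool, what is visible of it).
- bot.spot_point(query, picture): "xyz" ([x, y, z] in m, in world coordinates, good to about 4 mm: a listed point, or the origin of a listed thing).
The state is a dict: "clock": time; "qpos": joint angles; "qd": joint speeds; "joint_efforts": joint torques, N m; "position": TCP position; "tool_rot": TCP orientation; "force": force on the tool from outside, world axes, zero at the start; "moment": the same for the moment, N m; "grip_width": finger opening in m; "finger_force": force on a finger pad.
Only numpy, scipy, OpenCV 4.12 (cv2) and the standard library are available. Lean on these libraries where they do the work, as an engineer would, in place of code of your own. Each camera call takes 0.05 s, during which the arm holds its last target. There are 200 camera calls.

TASK

The studio sink's clay trap has been emptied. Pick up the square-headed plug, start it upright in the threaded socket on top of the trap and screw it down clockwise until you feel it meet the washer inside and the turning grows stiff; from there give it one more quarter turn and stop, so that it seals without crushing the washer. Let go of it and leave the other things on the table where they stand.

Things in the scene. Friction and masses are not known exactly. Their poses are not given: they have to be found in the camera images.
- trap: Clay trap: round grey plastic canister, 256 mm across with its steel clamp band, bolted to the table, lid 100 mm above it; origin under its centre. Two hose tails stick out low at the far side, to 180 mm from the centre. A collar with the threaded socket rises from the middle of the lid.
- port (a point): Centre of the socket's mouth, level with its rim, z up, 150 mm above the table. Collar 87 mm across, 50 mm above the lid, bore 60 mm. Right-hand thread with three even starts, 18 mm of travel a turn, clockwise from above screws in; ridges begin 3 mm below the rim and leave a 49 mm core, so the plug can be set in at any angle. Side clearance 1.5 mm, up-and-down play 1 mm.
- washer_mid (a point): Point on the socket's axis 24 mm below the rim, by the firm black rubber washer on its floor. How high the washer lies differs each time: the nose meets it 16 to 25 mm below the rim, to be felt. Before it, turning takes under 0.1 N m; on touching, a hand holding the plug is pushed up by up to 7 N, the thread's play is taken up, then turning stiffens past 0.13 to some 0.3 to 0.5 N m.
- plug_mid (a point): Middle of the plug, on its axis, 42 mm above its nose, z from nose to head. Grey plastic, 84 mm tall, 0.18 kg, standing on its nose: nose 36 mm across widening to 46 mm at 7 mm, thread up to 36 mm with three lugs 8.5 mm above the nose (57 mm across), round collar 68 mm across from 36 to 44 mm, square head above. Once in the thread it stays as it is left.
- plug_head (a point): Where to hold the plug: on its axis, in its square head, 66 mm above its nose. The head is 36 mm square, from 44 to 84 mm above the nose; its sides face along x and y of this frame. No other fitting has a square head.
- small_plug_mid (a point): Bystander: middle of a smaller grey plug (48 mm across, 50 mm tall) with a hexagon head, 25 mm above the table. It does not fit; leave it.
- elbow_mid (a point): Bystander: loose grey 90-degree pipe elbow standing on one end (80 mm tall, 85 mm long), point on its upright leg 40 mm above the table. Leave it.
- house_mid (a point): Bystander: middle of a white unfired clay house, 55 x 110 x 80 mm. Leave it.
- bowl: Bystander: terracotta bowl, 110 mm across, 50 mm tall, origin under its centre. Leave it.
- jar: Bystander: clear jar with a white lid, 70 mm across, 85 mm tall, origin under its centre. Leave it.
- beaker: Bystander: white beaker, 72 mm across, 90 mm tall, origin under its centre. Leave it.
- wrench_grip (a point): Bystander: steel open-end wrench, 200 mm long, lying on the table; point on its handle. Leave it.
There are look-alikes about, which are no part of the job. Leave any blue, red or yellow look-alike of the part that bears plug_mid alone.

How it is judged:
By the outcome, as a careful person would: the job done as asked, in the order asked, and still so for the second after the job is handed in, with the robot touching nothing.
It also fails if it takes over 72 s, if anything falls off the work surface, if the arm or the gripper's body presses on something with over 40 N, if the wrist force passes 120 N, or if a joint passes its speed limit or range.

## Working session

There is one attempt and no reset: what is moved stays moved. The work goes in short steps, Python scripts to look and compute and a shell command to move; the robot and the scene stay as the last step left them, time stands still between calls to the robot, and variables do not carry over. Pictures are saved under pics/ and viewed, at most 10 in all, crops included, and the job is handed in when it is done.

```bash
mkdir -p pics; python3 - <<'E'
from workcell import bot
import numpy as np,cv2
s=bot.observe(); print({k:np.round(v,3).tolist() for k,v in s.items()}, bot.tip_reach)
ims=[]
for n in("side","top"):
    f=bot.grab_frame(n); ims.append(f["img"])
    for q in("plug_mid","plug_head","port","trap","small_plug_mid","elbow_mid","house_mid","bowl","jar","beaker","wrench_grip"):
        print(n,q,[(np.round(d["xyz"],3).tolist(),round(d["conf"],2)) for d in bot.spot_point(q,f)][:4])
for n,i in zip(("side","top"),ims): cv2.imwrite(f"pics/{n}0.png",i[:,:,::-1])
E
```

```text
{'clock': 0.0, 'qpos': [-1.345, 0.522, -0.036, 1.6, 0.021, 1.021, -0.113], 'qd': [0.0, 0.0, 0.002, -0.001, 0.001, 0.001, -0.0], 'joint_efforts': [0.001, -92.709, 1.98, -36.993, 0.018, 0.008, -0.0], 'position': [0.182, 0.598, 0.303], 'tool_rot': [-3.14, 0.0, 2.846], 'force': [-0.575, 1.045, 0.396], 'moment': [0.055, -0.02, 0.01], 'finger_force': 0.0, 'grip_width': 0.085} 0.0726
side plug_mid [([0.556, -0.337, 0.04], 0.86), ([0.311, -0.267, 0.041], 0.72), ([0.716, -0.368, -0.001], 0.71), ([0.433, -0.316, 0.04], 0.67)]
side plug_head [([0.365, -0.43, 0.068], 0.79), ([0.554, -0.339, 0.068], 0.76), ([0.43, -0.317, 0.066], 0.75), ([0.312, -0.27, 0.07], 0.58)]
side port [([0.513, 0.127, 0.151], 0.74)]
side trap [([0.514, 0.127, -0.001], 0.56)]
side small_plug_mid [([0.61, -0.24, 0.025], 0.76)]
side elbow_mid [([0.429, -0.179, 0.044], 0.68), ([0.403, 0.44, 0.039], 0.22), ([0.72, -0.368, -0.002], 0.18)]
side house_mid [([0.403, 0.44, 0.042], 0.92), ([0.514, 0.125, -0.005], 0.53)]
side bowl [([0.768, -0.18, 0.004], 0.65), ([0.401, 0.437, 0.039], 0.17)]
side jar [([0.714, -0.366, -0.002], 0.74)]
side beaker [([0.519, 0.126, -0.002], 0.71), ([0.595, 0.466, -0.003], 0.61), ([0.434, -0.178, 0.038], 0.38)]
side wrench_grip [([0.244, 0.279, 0.001], 0.65)]
top plug_mid [([0.312, -0.27, 0.041], 0.94), ([0.553, -0.338, 0.043], 0.92), ([0.434, -0.319, 0.041], 0.87), ([0.364, -0.431, 0.041], 0.56)]
top plug_head [([0.553, -0.336, 0.068], 0.95), ([0.434, -0.321, 0.066], 0.85), ([0.312, -0.269, 0.067], 0.76)]
top port [([0.516, 0.134, 0.143], 0.76)]
top trap [([0.514, 0.129, -0.0], 0.7)]
top small_plug_mid [([0.612, -0.239, 0.024], 0.61)]
top elbow_mid [([0.43, -0.174, 0.038], 0.72)]
top house_mid [([0.405, 0.438, 0.038], 0.78)]
top bowl [([0.766, -0.18, -0.003], 0.55)]
top jar [([0.716, -0.366, 0.002], 0.73)]
top beaker [([0.601, 0.47, -0.0], 0.92)]
top wrench_grip [([0.251, 0.283, 0.005], 0.6)]
```

View pics/side0.png

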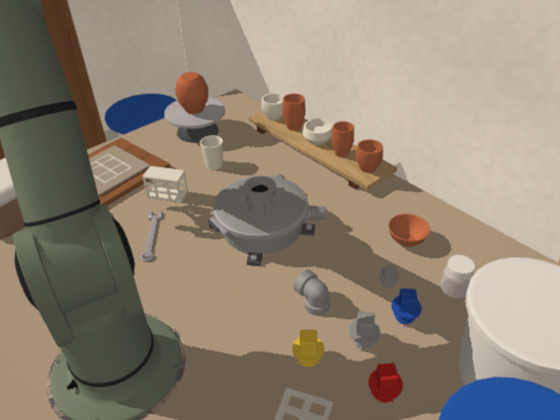

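View pics/top0.png

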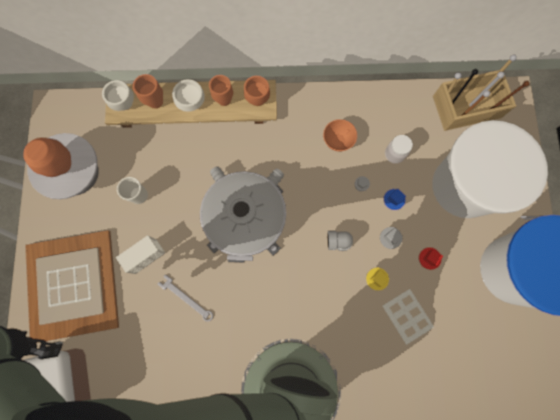

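The side and top pictures agree. The grey square-headed plug stands at about (0.434, -0.319), at side px (365,330) and top px (391,238). The yellow, blue and red ones around it are look-alikes. The trap is the canister at side px (260,210) and top px (243,212), with its port at about (0.514, 0.128). I'll move over the plug now.

```bash

python3 -m jog '[[[-36,-25,0,0,0,0,1],[-36,-25,0,0,0,0,1],[-36,-26,0,0,0,0,1],[-36,-26,0,0,0,0,1],[-36,-26,0,0,0,0,1]]]'
python3 -m jog '[[[-36,-25,0,0,0,0,1],[-36,-25,0,0,0,0,1],[-36,-26,0,0,0,0,1],[-35,-26,0,0,0,0,1],[-35,-26,0,0,0,0,1]]]'
python3 -m jog '[[[-14,-38,0,0,0,0,1],[-14,-38,0,0,0,0,1],[-14,-38,0,0,0,0,1],[-14,-38,0,0,0,0,1],[-14,-38,0,0,0,0,1]]]'
python3 -m jog '[[[-14,-38,0,0,0,0,1],[-14,-38,0,0,0,0,1],[-14,-38,0,0,0,0,1],[-13,-37,0,0,0,0,1],[-13,-37,0,0,0,0,1]]]'
python3 -m jog '[[[-3,-34,0,0,0,0,1],[-3,-34,0,0,0,0,1],[-3,-34,0,0,0,0,1],[-3,-34,0,0,0,0,1],[-3,-34,0,0,0,0,1]]]'
python3 -m jog '[[[0,0,0,0,0,0,1],[0,0,0,0,0,0,1]]]'
cat > h.py <<'E'
from workcell import bot
import numpy as np,cv2
from scipy.spatial.transform import Rotation as Ro
def ray(f,s,u,v):
    K=f["intrinsics"];x=(u-K[0,2])/K[0,0];y=(v-K[1,2])/K[1,1];r=np.hypot(x,y)+1e-12
    d=np.array([np.sin(r)*x/r,np.sin(r)*y/r,np.cos(r)])
    M=f["tool_from_camera"];R=Ro.from_euler("xyz",s["tool_rot"]).as_matrix()
    return R@M[:3,3]+s["position"], R@M[:3,:3]@d
def atz(f,s,u,v,z):
    o,d=ray(f,s,u,v);return o+d*(z-o[2])/d[2]
def project(f,s,P):
    M=f["tool_from_camera"];R=Ro.from_euler("xyz",s["tool_rot"]).as_matrix()
    c=M[:3,:3].T@(R.T@(np.array(P)-s["position"])-M[:3,3])
    th=np.arctan2(np.hypot(c[0],c[1]),c[2]);p=c[:2]/(np.hypot(c[0],c[1])+1e-12)*th
    K=f["intrinsics"];return K[0,0]*p[0]+K[0,2],K[1,1]*p[1]+K[1,2]
E
python3 - <<'E'
from h import *
s=bot.observe();print({k:np.round(s[k],3).tolist() for k in("clock","qpos","position","tool_rot","force")})
f=bot.grab_frame("wrist")
for q in("plug_mid","plug_head"):
  print(q,[(np.round(d["xyz"],4).tolist(),round(d["conf"],2)) for d in bot.spot_point(q,f)])
print(np.round(f["tool_from_camera"],3).tolist(),f["intrinsics"].tolist(),project(f,s,[.434,-.319,.084]))
cv2.imwrite("pics/w1.png",f["img"][:,:,::-1]);np.save("w1.npy",f["img"])
E
```

```text
clock: 1.7
position: [0.3179, 0.4214, 0.304]
tool_rot: [3.141, 0.0, 2.846]
force: [1.0, 0.2, -0.2]
grip_width: 0.0854
finger_force: 0.0
clock: 2.2
position: [0.4509, 0.247, 0.3041]
tool_rot: [3.141, 0.0, 2.846]
force: [0.8, 1.8, -0.1]
grip_width: 0.0852
finger_force: 0.0
clock: 2.7
position: [0.4615, 0.0448, 0.3042]
tool_rot: [3.141, 0.001, 2.846]
force: [1.2, 0.3, 0.5]
grip_width: 0.0854
finger_force: 0.0
clock: 3.2
position: [0.4717, -0.1548, 0.3041]
tool_rot: [3.141, 0.001, 2.846]
force: [0.3, -0.0, 0.5]
grip_width: 0.0858
finger_force: 0.0
clock: 3.7
position: [0.4362, -0.3215, 0.3041]
tool_rot: [-3.142, 0.0, 2.846]
force: [1.1, 0.6, 0.8]
grip_width: 0.0853
finger_force: 0.0
clock: 3.9
position: [0.4363, -0.3206, 0.3038]
tool_rot: [3.142, -0.0, 2.844]
force: [0.2, 0.9, 0.2]
grip_width: 0.0853
finger_force: 0.0
{'clock': 3.9, 'qpos': [0.308, 0.402, 0.289, 1.833, -0.14, 0.926, 1.933], 'position': [0.436, -0.321, 0.304], 'tool_rot': [3.142, -0.0, 2.844], 'force': [0.207, 0.919, 0.184]}
plug_mid [([0.3139, -0.269, 0.042], 0.96), ([0.5574, -0.3392, 0.0398], 0.87), ([0.3728, -0.4342, 0.0372], 0.81), ([0.4315, -0.3192, 0.0417], 0.6)]
plug_head [([0.3672, -0.427, 0.0656], 0.98), ([0.4308, -0.316, 0.065], 0.89), ([0.5558, -0.3414, 0.0684], 0.84), ([0.3118, -0.2692, 0.0657], 0.75)]
[[-0.001, -0.955, -0.296, 0.077], [1.0, -0.001, -0.0, 0.001], [-0.0, -0.296, 0.955, -0.07], [0.0, 0.0, 0.0, 1.0]] [[325.19226210127806, 0.0, 282.9448689826198], [0.0, 325.19226210127806, 209.70168715551532], [0.0, 0.0, 1.0]] (np.float64(283.23418621356075), np.float64(193.05574195827052))
```

View pics/w1.png

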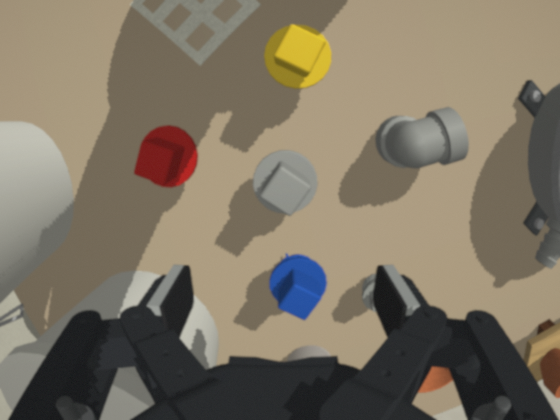

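The wrist picture shows the grey plug right below, with its head's top face centred at about px (286,189) and turned roughly 45° in the image. Next I'll get the head's yaw and centre from the face contour.

```bash
python3 - <<'E'
from h import *
s=bot.observe();f=bot.grab_frame("wrist");im=f["img"]
g=cv2.cvtColor(im,cv2.COLOR_RGB2GRAY)
print("face gray",g[180:196:5,278:296:6].tolist(),"collar",g[165,265],g[200,262],g[170,300])
for tol in(4,6,9):
    m=np.zeros((422,562),np.uint8);g2=cv2.GaussianBlur(g,(3,3),0).copy()
    cv2.floodFill(g2,m,(286,188),255,tol,tol,cv2.FLOODFILL_MASK_ONLY|cv2.FLOODFILL_FIXED_RANGE|(255<<8))
    c=max(cv2.findContours(m[1:-1,1:-1],cv2.RETR_EXTERNAL,cv2.CHAIN_APPROX_NONE)[0],key=cv2.contourArea)[:,0]
    P=np.array([atz(f,s,u,v,.084)[:2]*1000 for u,v in c],np.float32)
    print(tol,len(c),cv2.minAreaRect(P),c.min(0),c.max(0))
c=im[110:270,205:365];cv2.imwrite("pics/c1.png",cv2.resize(c,None,fx=3.5,fy=3.5,interpolation=cv2.INTER_CUBIC)[:,:,::-1])
E
```

```text
face gray [[147, 148, 149], [147, 147, 147], [146, 146, 146], [145, 145, 144]] collar 147 99 146
4 359 ((422.46563720703125, -312.3713684082031), (60.316280364990234, 48.65275192260742), 40.938209533691406) [248 150] [315 210]
6 330 ((423.26806640625, -312.12335205078125), (60.53289794921875, 51.06226348876953), 26.572444915771484) [246 149] [315 217]
9 289 ((440.28485107421875, -342.4051208496094), (61.66266632080078, 122.8499755859375), 29.763540267944336) [212 149] [316 257]
```

View pics/c1.png

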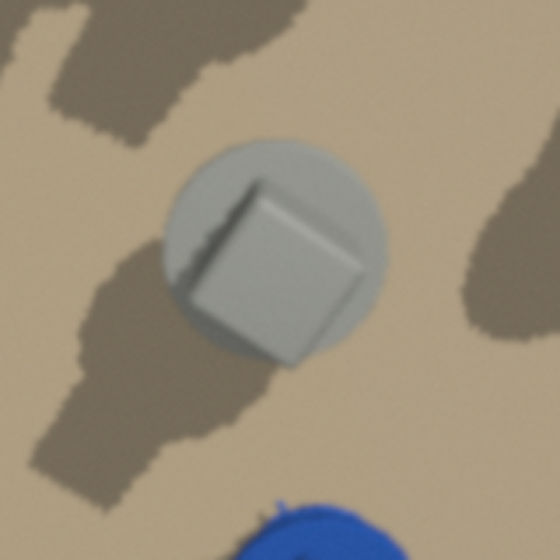

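The crop shows the top face's corners at about (262,195), (362,267), (292,363) and (192,297). I'll turn these into a world yaw and centre.

```bash
python3 - <<'E'
from h import *
s=bot.observe();f=bot.grab_frame("wrist")
c=np.array([(262,195),(362,267),(292,363),(192,297)])/3.5+[205,110]
P=np.array([atz(f,s,u,v,.084)[:2] for u,v in c]);print(np.round(P,4),P.mean(0))
e=np.roll(P,-1,0)-P;print(np.linalg.norm(e,axis=1),np.degrees(np.arctan2(e[:,1],e[:,0]))%90)
print(s["position"],np.degrees(s["tool_rot"]),s["qpos"][6])
# collar circle at z .044
k=np.array([(163,250),(387,250),(275,140)])/3.5+[205,110]
print([np.round(atz(f,s,u,v,.044)[:2],4).tolist() for u,v in k])
E
```

```text
[[ 0.4095 -0.3131]
 [ 0.4354 -0.2936]
 [ 0.4554 -0.3188]
 [ 0.4301 -0.3388]] [ 0.43261277 -0.31607377]
[0.03235999 0.03210091 0.03216633 0.0328967 ] [36.9877636  38.45513303 38.39566745 38.77397685]
[ 0.43702818 -0.3192861   0.30395989] [1.79981212e+02 4.83858428e-03 1.63132936e+02] 1.9329353942336265
[[0.423, -0.3484], [0.4424, -0.2847], [0.4014, -0.307]]
```

```bash

python3 -m jog '[[[5,1,16,0,0,0.122,1],[0,0,16,0,0,0.122,1],[0,0,16,0,0,0.122,1],[0,0,16,0,0,0.122,1],[0,0,16,0,0,0.122,1]]]'
python3 -m jog '[[[0,0,0,0,0,0,1],[0,0,0,0,0,0,1]]]'
python3 - <<'E'
from h import *
s=bot.observe();f=bot.grab_frame("wrist")
for q in("plug_mid","plug_head"):
  print(q,[(np.round(d["xyz"],4).tolist(),round(d["conf"],2)) for d in bot.spot_point(q,f)])
u,v=project(f,s,[.4325,-.317,.084]);print(u,v,s["position"],np.degrees(s["tool_rot"]))
u0,v0=int(u)-80,max(int(v)-80,0);print(u0,v0)
cv2.imwrite("pics/c2.png",cv2.resize(f["img"][v0:v0+160,u0:u0+160],None,fx=3.5,fy=3.5,interpolation=cv2.INTER_CUBIC)[:,:,::-1])
E
```

```text
clock: 4.65
position: [0.4325, -0.3172, 0.2234]
tool_rot: [3.141, 0.0, 2.232]
force: [0.9, 0.3, -0.6]
grip_width: 0.0859
finger_force: 0.0
clock: 4.85
position: [0.4324, -0.3174, 0.2242]
tool_rot: [-3.141, -0.0, 2.24]
force: [0.2, -0.4, 0.7]
grip_width: 0.0854
finger_force: 0.0
plug_mid [([0.4318, -0.3196, 0.044], 0.82), ([0.3715, -0.4353, 0.0416], 0.68), ([0.5544, -0.3396, 0.0376], 0.61), ([0.3134, -0.2679, 0.04], 0.59)]
plug_head [([0.4288, -0.3158, 0.0649], 0.85), ([0.5572, -0.3398, 0.0664], 0.77), ([0.3685, -0.4287, 0.0655], 0.59), ([0.3076, -0.2672, 0.0675], 0.58)]
283.59477397069065 225.3287509276265 [ 0.4324163  -0.31743279  0.22424733] [-1.79988972e+02 -9.35152341e-03  1.28357908e+02]
203 145
```

View pics/c2.png

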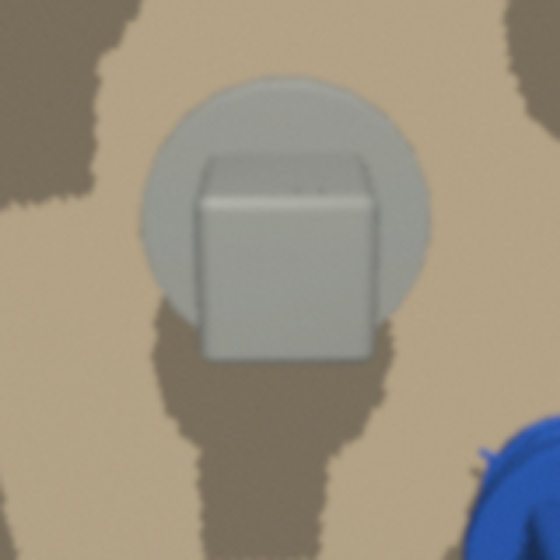

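The plug's head lies squarely between the fingers, with its face centred at px (285,225) and aligned within about 1°. I'll descend and grip.

```bash

python3 -m jog '[[[0,1,25,0,0,0,1],[0,0,25,0,0,0,1],[0,0,22,0,0,0,1],[0,0,18,0,0,0,1],[0,0,12,0,0,0,1]]]'
python3 -m jog '[[[0,0,0,0,0,0,1],[0,0,0,0,0,0,0],[0,0,0,0,0,0,0],[0,0,0,0,0,0,0],[0,0,0,0,0,0,0]]]' 60
python3 -m jog '[[[0,0,0,0,0,0,0],[0,0,0,0,0,0,0],[0,0,0,0,0,0,0],[0,0,0,0,0,0,0],[0,0,0,0,0,0,0]]]' 60
```

```text
clock: 5.5
position: [0.4329, -0.3172, 0.1213]
tool_rot: [3.141, -0.0, 2.237]
force: [-0.2, 0.2, 0.5]
grip_width: 0.0854
finger_force: 0.0
clock: 6.0
position: [0.4332, -0.3174, 0.1227]
tool_rot: [3.141, 0.001, 2.236]
force: [-2.4, 1.1, 7.3]
grip_width: 0.0352
finger_force: 58.9
clock: 6.5
position: [0.4332, -0.3173, 0.1227]
tool_rot: [3.141, 0.001, 2.236]
force: [-1.5, 1.0, 10.6]
grip_width: 0.0354
finger_force: 59.2
```

```bash

python3 -m jog '[[[0,0,-20,0,0,0,0],[0,0,-45,0,0,0,0],[0,0,-50,0,0,0,0],[0,0,-50,0,0,0,0],[0,0,-40,0,0,0,0]]]' | head -2
python3 -m jog '[[[15,17,0,0,0,0,0],[25,28,0,0,0,0,0],[25,28,0,0,0,0,0],[25,28,0,0,0,0,0],[25,28,0,0,0,0,0]]]' | head -2
python3 -m jog '[[[25,28,0,0,0,0,0],[25,28,0,0,0,0,0],[25,28,0,0,0,0,0],[25,28,0,0,0,0,0],[25,28,0,0,0,0,0]]]' | head -2
python3 -m jog '[[[25,28,0,0,0,0,0],[25,28,0,0,0,0,0],[10,14,0,0,0,0,0],[0,0,0,0,0,0,0],[0,0,0,0,0,0,0]]]' 
python3 - <<'E'
from h import *
s=bot.observe();print({k:np.round(s[k],4).tolist() for k in("clock","qpos","position","tool_rot","force","grip_width")})
F={n:bot.grab_frame(n) for n in("side","top","wrist")}
for n,f in F.items():
  for q in("port","trap","washer_mid","plug_mid"):
    print(n,q,[(np.round(d["xyz"],4).tolist(),round(d["conf"],2)) for d in bot.spot_point(q,f)][:3])
  cv2.imwrite(f"pics/{n}3.png",f["img"][:,:,::-1])
E
```

```text
clock: 7.0
position: [0.4327, -0.3172, 0.33]
clock: 7.5
position: [0.4633, -0.1456, 0.3272]
clock: 8.0
position: [0.4964, 0.0392, 0.3273]
clock: 8.5
position: [0.5144, 0.1274, 0.3269]
tool_rot: [-3.141, 0.0, 2.236]
force: [-0.3, -0.1, -1.5]
grip_width: 0.0351
finger_force: 60.5
{'clock': 8.5, 'qpos': [-0.6074, 0.3591, 0.3307, 1.8365, -0.1383, 0.9688, 0.447], 'position': [0.5144, 0.1274, 0.3269], 'tool_rot': [-3.141, 0.0003, 2.2356], 'force': [-0.3257, -0.0632, -1.4704], 'grip_width': 0.0351}
side port [([0.5127, 0.1268, 0.1533], 0.96), ([0.7193, -0.3689, -0.0022], 0.48)]
side trap [([0.5147, 0.1246, -0.0017], 0.57)]
side washer_mid [([0.5133, 0.1221, 0.1284], 0.85)]
side plug_mid [([0.3139, -0.2648, 0.0444], 0.96), ([0.5123, 0.13, 0.2451], 0.71), ([0.5575, -0.3354, 0.0385], 0.69)]
top port []
top trap [([0.5168, 0.1289, -0.003], 0.6)]
top washer_mid []
top plug_mid [([0.3124, -0.2657, 0.0426], 0.74), ([0.5511, -0.3398, 0.0399], 0.66), ([0.366, -0.43, 0.0436], 0.57)]
wrist port []
wrist trap [([0.5108, 0.1271, 0.0053], 0.7)]
wrist washer_mid [([0.5111, 0.1276, 0.1266], 0.92), ([0.6084, -0.2452, 0.0239], 0.6)]
wrist plug_mid [([0.5096, 0.1256, 0.2439], 0.81), ([0.5556, -0.3398, 0.0395], 0.79), ([0.3148, -0.2691, 0.0356], 0.67)]
```

View pics/wrist3.png

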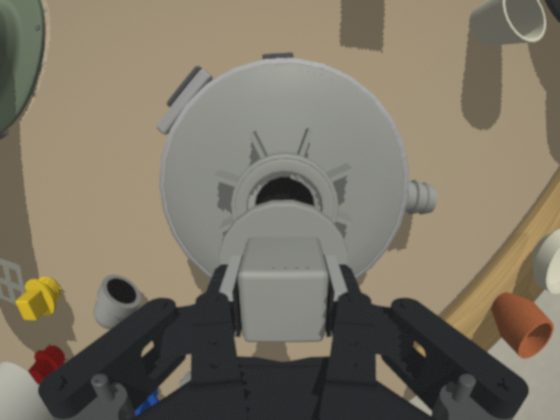

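The wrist picture shows the plug held upright in the fingers. Its collar arc tops out at about px (285,200), and the socket rim behind it is centred near px (285,205), with its outer edges at u≈232 and 338. I'll refine the rim centre with a circle fit.

```bash
cat > fit.py <<'E'
from h import *
from scipy.optimize import least_squares
from scipy.ndimage import map_coordinates
def fit(f,s,c0,z,r,phis,w,sign=0):
    g=cv2.GaussianBlur(f["img"].astype(float).mean(2),(0,0),1.0)
    c=np.array(c0,float)
    for it in range(4):
        rr=np.arange(r-w,r+w,.0003);pts=[]
        for p in phis:
            d=np.array([np.cos(p),np.sin(p)])
            uv=np.array([project(f,s,[*(c+q*d),z]) for q in rr])
            v=map_coordinates(g,[uv[:,1],uv[:,0]],order=1);dv=np.gradient(v)
            sc=np.abs(dv) if sign==0 else dv*sign
            k=np.argmax(sc)
            if sc[k]>0.4: pts.append(c+rr[k]*d)
        pts=np.array(pts)
        o=least_squares(lambda x:np.hypot(*(pts-x[:2]).T)-x[2],[*c,r],loss="soft_l1",f_scale=.001)
        o2=least_squares(lambda x:np.hypot(*(pts-x).T)-r,c,loss="soft_l1",f_scale=.001)
        c=o2.x
    return o.x,o2.x,len(pts),np.std(np.hypot(*(pts-c).T)-r)
E
python3 - <<'E'
from fit import *
s=bot.observe();f=bot.grab_frame("wrist")
X=Ro.from_euler("xyz",s["tool_rot"]).as_matrix()[:,0];a=np.arctan2(X[1],X[0])
c0=(.5135,.127)
for nm,r,h,w in(("outer",.0435,1.15,.004),("bore",.030,.5,.004)):
    for sg in(-1,1): print(nm,sg,[np.round(x,4) for x in fit(f,s,c0,.150,r,a+np.linspace(-h,h,31),w,sg)])
n=s["position"][2]-.1225
for z in(.036,.044):
  for sg in(-1,1): print("plugcollar",z,sg,[np.round(x,4) for x in fit(f,s,s["position"][:2],n+z,.034,a+np.linspace(-.7,.7,25),.004,sg)])
cv2.imwrite("pics/c4.png",cv2.resize(f["img"][130:270,200:370],None,fx=4,fy=4,interpolation=cv2.INTER_CUBIC)[:,:,::-1])
print(project(f,s,[*c0,.15]))
E
```

```text
outer -1 [array([0.5136, 0.1291, 0.0421]), array([0.5146, 0.1277]), np.int64(30), np.float64(0.0015)]
outer 1 [array([0.518 , 0.121 , 0.0486]), array([0.5149, 0.1256]), np.int64(26), np.float64(0.0018)]
bore -1 [array([0.5108, 0.1405, 0.0155]), array([0.5152, 0.1265]), np.int64(12), np.float64(0.0004)]
bore 1 [array([0.5109, 0.1318, 0.0206]), array([0.5171, 0.1239]), np.int64(31), np.float64(0.0007)]
plugcollar 0.036 -1 [array([0.5111, 0.1325, 0.0282]), array([0.5148, 0.1274]), np.int64(25), np.float64(0.001)]
plugcollar 0.036 1 [array([0.5229, 0.1128, 0.0474]), array([0.5137, 0.1237]), np.int64(25), np.float64(0.0015)]
plugcollar 0.044 -1 [array([0.5092, 0.1349, 0.0273]), array([0.5137, 0.1292]), np.int64(25), np.float64(0.0011)]
plugcollar 0.044 1 [array([0.5276, 0.1075, 0.0565]), array([0.5125, 0.1256]), np.int64(25), np.float64(0.0016)]
(np.float64(281.12924938823073), np.float64(210.09047684169215))
```

View pics/c4.png

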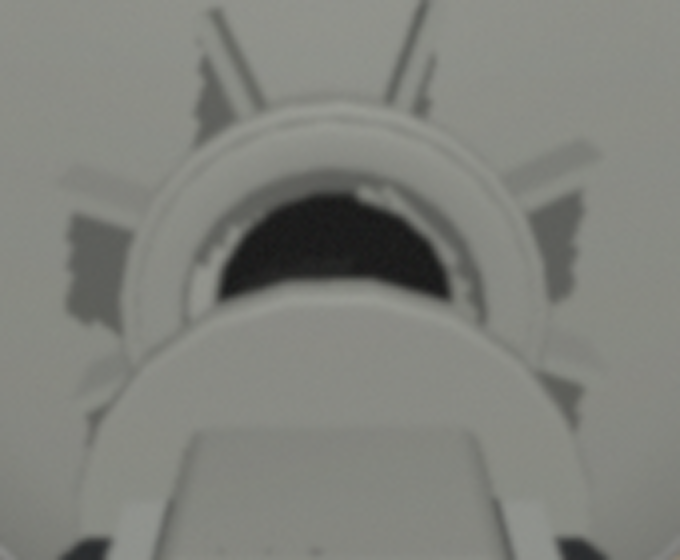

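The crop shows the collar's outer edge at u 230–337 with its top at v≈155.5, and the bore at u 247–321 with its top at v≈172. The plug collar spans u 221–347, so it is laterally in line with the socket. Next I'll work out the fore-aft position.

```bash
python3 - <<'E'
from h import *
s=bot.observe();f=bot.grab_frame("wrist")
R=Ro.from_euler("xyz",s["tool_rot"]).as_matrix()
def t(u,v,z): return np.round((R.T@(atz(f,s,u,v,z)-s["position"]))[:2]*1000,1)
print("outer top",t(283.5,155.5,.15)-[43.5,0],"bore top",t(284,172,.15)-[30,0])
print("outer L/R",t(230.5,207,.15),t(336.7,207,.15))
n=s["position"][2]-.1225
print("plug collar top edge v=200.5",t(284,200.5,n+.036)-[34,0],t(284,200.5,n+.044)-[34,0])
print("collar L/R",t(220.7,255,n+.044),t(347.5,255,n+.044)); print(s["position"],s["force"],s["qpos"][6])
E
```

```text
outer top [0.  0.4] bore top [0.6 0.8]
outer L/R [  2.5 -42. ] [ 2.4 43. ]
plug collar top edge v=200.5 [-1.   0.4] [1.2 0.4]
collar L/R [  6.5 -31.9] [ 6.4 32.8]
[0.51459219 0.12808204 0.32688949] [-0.15824293 -0.36882166 -1.6419501 ] 0.4463809318549438
```

```bash

python3 -m jog '[[[0,0,0,0,0,-0.12,0],[0,0,5,0,0,-0.14,0],[0,0,5,0,0,-0.14,0],[0,0,5,0,0,-0.14,0],[0,0,5,0,0,-0.14,0]]]' | head -2
python3 -m jog '[[[0,0,5,0,0,-0.14,0],[0,0,5,0,0,-0.14,0],[0,0,5,0,0,-0.14,0],[0,0,5,0,0,-0.14,0],[0,0,4,0,0,-0.14,0]]]' | head -2
python3 -m jog '[[[0,0,3,0,0,-0.14,0],[0,0,0,0,0,-0.14,0],[0,0,0,0,0,-0.14,0],[0,0,0,0,0,-0.08,0],[0,0,0,0,0,0,0]]]'
python3 -m jog '[[[0,0,0,0,0,0,0],[0,0,0,0,0,0,0]]]'
python3 - <<'E'
from h import *
s=bot.observe();print({k:np.round(s[k],4).tolist() for k in("clock","qpos","position","tool_rot","force","moment","grip_width")})
E
```

```text
clock: 9.85
position: [0.5146, 0.1281, 0.3067]
clock: 10.35
position: [0.5146, 0.128, 0.2826]
clock: 10.85
position: [0.5146, 0.1279, 0.2799]
tool_rot: [3.141, 0.0, -2.166]
force: [0.1, -0.0, -2.3]
grip_width: 0.0351
finger_force: 60.3
clock: 11.05
position: [0.5146, 0.1281, 0.2799]
tool_rot: [-3.142, -0.0, -2.17]
force: [-0.7, 0.7, -1.5]
grip_width: 0.0355
finger_force: 60.3
{'clock': 11.05, 'qpos': [-0.2731, 0.4023, -0.1084, 1.8712, 0.0555, 0.871, 2.1341], 'position': [0.5146, 0.1281, 0.2799], 'tool_rot': [-3.1416, -0.0001, -2.1696], 'force': [-0.7412, 0.7458, -1.4658], 'moment': [-0.0143, -0.0285, 0.0283], 'grip_width': 0.0355}
```

```bash

python3 -m jog '[[[0,0,4,0,0,0,0],[0,0,4,0,0,0,0],[0,0,4,0,0,0,0],[0,0,0,0,0,0,0]]]'
python3 -m jog '[[[0,0,2,0,0,0,0],[0,0,2,0,0,0,0],[0,0,0,0,0,0,0]]]'
python3 - <<'E'
from h import *
s=bot.observe();print({k:np.round(s[k],4).tolist() for k in("clock","position","tool_rot","force","moment")})
E
```

```text
clock: 11.45
position: [0.5143, 0.128, 0.2672]
tool_rot: [3.141, -0.001, -2.168]
force: [-0.3, -0.5, -1.5]
grip_width: 0.0351
finger_force: 60.3
clock: 11.75
position: [0.5145, 0.1281, 0.2637]
tool_rot: [3.141, -0.0, -2.167]
force: [0.3, -0.2, -1.8]
grip_width: 0.0353
finger_force: 60.3
{'clock': 11.75, 'position': [0.5145, 0.1281, 0.2637], 'tool_rot': [3.1414, -0.0003, -2.1675], 'force': [0.2944, -0.1993, -1.7794], 'moment': [-0.0208, -0.0723, 0.0013]}
```

```bash

python3 -m jog '[[[0,0,1,0,0,0,0],[0,0,1,0,0,0,0],[0,0,0,0,0,0,0]]]' | head -4
python3 -m jog '[[[0,0,1,0,0,0,0],[0,0,0,0,0,0,0]]]' | head -4
```

```text
clock: 12.05
position: [0.5146, 0.128, 0.2618]
tool_rot: [3.142, -0.0, -2.167]
force: [-0.2, 0.1, -1.8]
clock: 12.25
position: [0.5146, 0.128, 0.2608]
tool_rot: [-3.142, -0.0, -2.167]
force: [0.4, 0.1, -2.4]
```

```bash

python3 -m jog '[[[0,0,1,0,0,0,0],[0,0,0,0,0,0,0]]]' | head -4
python3 - <<'E'
from h import *
s=bot.observe();print({k:np.round(s[k],4).tolist() for k in("clock","position","tool_rot","force","moment")})
E
```

```text
clock: 12.45
position: [0.5146, 0.1281, 0.2598]
tool_rot: [-3.142, -0.0, -2.167]
force: [0.5, -0.9, -1.3]
{'clock': 12.45, 'position': [0.5146, 0.1281, 0.2598], 'tool_rot': [-3.1416, -0.0001, -2.1674], 'force': [0.5482, -0.8652, -1.3492], 'moment': [-0.1419, -0.0731, -0.0548]}
```

```bash

python3 -m jog '[[[0,0,0.7,0,0,0,0],[0,0,0,0,0,0,0]]]' | sed -n '2p;4p'
python3 -m jog '[[[0,0,0.7,0,0,0,0],[0,0,0,0,0,0,0]]]' | sed -n '2p;4p'
python3 - <<'E'
from h import *
s=bot.observe();print({k:np.round(s[k],4).tolist() for k in("clock","position","tool_rot","force","moment")})
E
```

```text
position: [0.5146, 0.128, 0.2593]
force: [-0.9, -1.2, 1.7]
position: [0.5147, 0.1281, 0.259]
force: [-2.8, -2.2, 9.9]
{'clock': 12.85, 'position': [0.5147, 0.1281, 0.259], 'tool_rot': [-3.1412, 0.0004, -2.1674], 'force': [-2.8323, -2.1539, 9.8548], 'moment': [-0.3287, 0.5536, 0.0745]}
```

```bash

python3 -m jog '[[[0,0,-0.8,0,0,0,0],[0,0,0.2,0,0,0.08,0],[0,0,0.3,0,0,0.1,0],[0,0,0.3,0,0,0.1,0],[0,0,0,0,0,0,0]]]' | sed -n '2,4p'
python3 - <<'E'
from h import *
s=bot.observe();print({k:np.round(s[k],4).tolist() for k in("clock","position","tool_rot","force","moment")})
E
```

```text
position: [0.5144, 0.128, 0.2585]
tool_rot: [-3.141, -0.0, -2.449]
force: [-0.3, -2.9, 1.1]
{'clock': 13.35, 'position': [0.5144, 0.128, 0.2585], 'tool_rot': [-3.1414, -0.0005, -2.4492], 'force': [-0.2628, -2.9452, 1.1335], 'moment': [-0.6235, 0.2106, 0.0175]}
```

```bash
cat > o.py <<'E'
from h import *
s=bot.observe();print("t %.2f z %.4f yaw %.3f F %s M %s j7 %.2f"%(s["clock"],s["position"][2],s["tool_rot"][2],np.round(s["force"],1),np.round(s["moment"],3),s["qpos"][6]))
E
python3 -m jog '[[[0,0,0.29,0,0,0.1,0],[0,0,0.28,0,0,0.1,0],[0,0,0.29,0,0,0.1,0]]]' >/dev/null; python3 o.py
python3 -m jog '[[[0,0,0,0,0,0,0]]]' >/dev/null; python3 o.py
```

```text
t 13.65 z 0.2577 yaw -2.748 F [-2.2  1.6  0.9] M [0.389 0.556 0.157] j7 1.63
t 13.75 z 0.2576 yaw -2.746 F [-0.4 -2.1  1.2] M [-0.41   0.01  -0.055] j7 1.63
```

```bash

python3 -m jog '[[[0,0,0.29,0,0,0.1,0],[0,0,0.28,0,0,0.1,0]]]' >/dev/null; python3 o.py
python3 -m jog '[[[0,0,0.29,0,0,0.1,0],[0,0,0.28,0,0,0.1,0]]]' >/dev/null; python3 o.py
```

```text
t 13.95 z 0.2572 yaw -2.945 F [0.6 1.7 0.6] M [ 0.295 -0.08   0.041] j7 1.46
t 14.15 z 0.2565 yaw 3.138 F [ 0.5  0.7 -0.2] M [ 0.28  -0.112 -0.014] j7 1.29
```

```bash

python3 -m jog '[[[0,0,0.28,0,0,0.1,0],[0,0,0.01,0,0,0,0]]]' >/dev/null; python3 o.py
python3 -m jog '[[[0,0,0.28,0,0,0.1,0],[0,0,0.01,0,0,0,0]]]' >/dev/null; python3 o.py
python3 -m jog '[[[0,0,0.28,0,0,0.1,0],[0,0,0.01,0,0,0,0]]]' >/dev/null; python3 o.py
```

```text
t 14.35 z 0.2562 yaw 3.039 F [ 0.4 -1.4  0.7] M [-0.285 -0.123 -0.108] j7 1.20
t 14.55 z 0.2559 yaw 2.939 F [ 0.7 -0.9  0.6] M [-0.208 -0.108 -0.075] j7 1.12
t 14.75 z 0.2556 yaw 2.840 F [0.7 0.2 0.5] M [-0.136 -0.06  -0.045] j7 1.03
```

```bash

python3 -m jog '[[[0,0,0.28,0,0,0.1,0],[0,0,0.01,0,0,0,0]]]' >/dev/null; python3 o.py
python3 -m jog '[[[0,0,0.28,0,0,0.1,0],[0,0,0.01,0,0,0,0]]]' >/dev/null; python3 o.py
python3 -m jog '[[[0,0,0.28,0,0,0.1,0],[0,0,0.01,0,0,0,0]]]' >/dev/null; python3 o.py
```

```text
t 14.95 z 0.2553 yaw 2.740 F [ 0.3 -0.8  2.1] M [-0.073 -0.021 -0.061] j7 0.95
t 15.15 z 0.2550 yaw 2.640 F [ 0.4 -1.2  0.3] M [-0.088 -0.028 -0.036] j7 0.86
t 15.35 z 0.2547 yaw 2.540 F [-0.3 -1.   0.7] M [-0.066 -0.021 -0.12 ] j7 0.78
```

```bash

python3 -m jog '[[[0,0,0.28,0,0,0.1,0]]]' >/dev/null; python3 o.py
python3 -m jog '[[[0,0,0.29,0,0,0.1,0]]]' >/dev/null; python3 o.py
python3 -m jog '[[[0,0,0.29,0,0,0.1,0]]]' >/dev/null; python3 o.py
python3 -m jog '[[[0,0,0,0,0,0,0]]]' >/dev/null; python3 o.py
```

```text
t 15.45 z 0.2546 yaw 2.443 F [ 0.9 -1.   3.5] M [-0.125 -0.076  0.077] j7 0.70
t 15.55 z 0.2545 yaw 2.340 F [ 0.5 -1.   5.5] M [-0.162 -0.095  0.079] j7 0.61
t 15.65 z 0.2542 yaw 2.240 F [ 0.8 -1.1  5.8] M [-0.151 -0.099  0.097] j7 0.53
t 15.75 z 0.2542 yaw 2.240 F [0.8 0.  6. ] M [-0.301 -0.161 -0.074] j7 0.53
```

```bash

python3 -m jog '[[[0,0,0.28,0,0,0.1,0]]]' >/dev/null; python3 o.py
python3 -m jog '[[[0,0,0.29,0,0,0.1,0]]]' >/dev/null; python3 o.py
python3 -m jog '[[[0,0,0.29,0,0,0.1,0]]]' >/dev/null; python3 o.py
python3 -m jog '[[[0,0,0,0,0,0,0]]]' >/dev/null; python3 o.py
```

```text
t 15.85 z 0.2540 yaw 2.143 F [ 0.3 -0.2  6.7] M [-0.192 -0.133  0.103] j7 0.45
t 15.95 z 0.2538 yaw 2.040 F [ 0.1 -0.5  7. ] M [-0.174 -0.097  0.217] j7 0.36
t 16.05 z 0.2535 yaw 1.940 F [ 0.8 -0.3  8.2] M [-0.189 -0.108  0.149] j7 0.28
t 16.15 z 0.2534 yaw 1.940 F [-0.2 -0.4  8. ] M [-0.255 -0.143 -0.111] j7 0.28
```

```bash

python3 -m jog '[[[0,0,-0.3,0,0,0,0],[0,0,0,0,0,0,0]]]' >/dev/null; python3 o.py
python3 -m jog '[[[0,0,0.14,0,0,0.05,0]]]' >/dev/null; python3 o.py
python3 -m jog '[[[0,0,0.15,0,0,0.05,0]]]' >/dev/null; python3 o.py
python3 -m jog '[[[0,0,0,0,0,0,0]]]' >/dev/null; python3 o.py
```

```text
t 16.35 z 0.2538 yaw 1.943 F [-0.  -0.4  7.2] M [-0.19  -0.147 -0.108] j7 0.28
t 16.45 z 0.2537 yaw 1.894 F [-0.3 -1.6  6.5] M [-0.207 -0.165  0.145] j7 0.24
t 16.55 z 0.2535 yaw 1.842 F [ 0.9 -1.3  8.4] M [-0.174 -0.162  0.177] j7 0.20
t 16.65 z 0.2534 yaw 1.842 F [ 0.  -2.2  6.9] M [-0.196 -0.07   0.026] j7 0.20
```

```bash

python3 -m jog '[[[0,0,-0.3,0,0,0,0],[0,0,0,0,0,0,0]]]' >/dev/null; python3 o.py
python3 -m jog '[[[0,0,-0.2,0,0,0,0],[0,0,0,0,0,0,0]]]' >/dev/null; python3 o.py
```

```text
t 16.85 z 0.2538 yaw 1.844 F [ 0.6 -0.7  6.5] M [-0.15  -0.161  0.008] j7 0.20
t 17.05 z 0.2540 yaw 1.844 F [ 1.9 -1.   6.5] M [-0.186 -0.2    0.016] j7 0.20
```

```bash

python3 -m jog '[[[0,0,-0.2,0,0,0,0],[0,0,0,0,0,0,0]]]' >/dev/null; python3 o.py
python3 -m jog '[[[0,0,-0.2,0,0,0,0],[0,0,0,0,0,0,0]]]' >/dev/null; python3 o.py
```

```text
t 17.25 z 0.2541 yaw 1.844 F [ 1.2 -0.3  4.8] M [-0.188 -0.273 -0.022] j7 0.20
t 17.45 z 0.2542 yaw 1.841 F [ 2.5 -1.2  4.6] M [-0.188 -0.638  0.079] j7 0.20
```

```bash

python3 -m jog '[[[0,0,0.14,0,0,0.05,0]]]' >/dev/null; python3 o.py
python3 -m jog '[[[0,0,0.14,0,0,0.05,0]]]' >/dev/null; python3 o.py
```

```text
t 17.55 z 0.2540 yaw 1.789 F [1.6 0.4 5.2] M [-0.084 -0.32   0.098] j7 0.16
t 17.65 z 0.2538 yaw 1.738 F [ 0.5 -0.1  6.4] M [-0.095 -0.271  0.176] j7 0.11
```

```bash

python3 -m jog '[[[0,0,0.14,0,0,0.05,0]]]' >/dev/null; python3 o.py
python3 -m jog '[[[0,0,0.14,0,0,0.05,0]]]' >/dev/null; python3 o.py
python3 -m jog '[[[0,0,0.14,0,0,0.05,0]]]' >/dev/null; python3 o.py
python3 -m jog '[[[0,0,0.14,0,0,0.05,0]]]' >/dev/null; python3 o.py
```

```text
t 17.75 z 0.2537 yaw 1.688 F [ 0.9 -0.   5.2] M [-0.007 -0.32   0.222] j7 0.07
t 17.85 z 0.2536 yaw 1.638 F [ 1.7 -0.5  6.4] M [-0.066 -0.206  0.166] j7 0.03
t 17.95 z 0.2534 yaw 1.588 F [-0.1 -0.2  7.1] M [-0.051 -0.223  0.187] j7 -0.01
t 18.05 z 0.2533 yaw 1.538 F [0.7 0.  6.6] M [-0.031 -0.259  0.234] j7 -0.05
```

```bash

python3 -m jog '[[[0,0,0,0,0,0.1,0]]]' >/dev/null; python3 o.py
python3 -m jog '[[[0,0,0.25,0,0,0.1,0]]]' >/dev/null; python3 o.py
python3 -m jog '[[[0,0,0.28,0,0,0.1,0]]]' >/dev/null; python3 o.py
python3 -m jog '[[[0,0,0.28,0,0,0.1,0]]]' >/dev/null; python3 o.py
python3 -m jog '[[[0,0,0.28,0,0,0.1,0]]]' >/dev/null; python3 o.py
```

```text
t 18.15 z 0.2533 yaw 1.438 F [1.9 0.5 1.4] M [ 0.077 -0.568  0.396] j7 -0.13
t 18.25 z 0.2530 yaw 1.336 F [2.1 1.3 2.6] M [ 0.109 -0.579  0.429] j7 -0.21
t 18.35 z 0.2527 yaw 1.236 F [ 2.8 -0.6  2.5] M [-0.038 -0.594  0.434] j7 -0.29
t 18.45 z 0.2524 yaw 1.136 F [2.3 0.1 4. ] M [-0.044 -0.628  0.459] j7 -0.37
t 18.55 z 0.2522 yaw 1.036 F [ 2.8 -0.7  3.9] M [-0.151 -0.678  0.516] j7 -0.45
```

```bash

python3 -m jog '[[[0,0,0.25,0,0,0.1,0],[0,0,0.26,0,0,0.1,0]]]' >/dev/null; python3 o.py
python3 -m jog '[[[0,0,0.27,0,0,0.1,0],[0,0,0.27,0,0,0.1,0]]]' >/dev/null; python3 o.py
python3 -m jog '[[[0,0,0.27,0,0,0.1,0],[0,0,0.27,0,0,0.1,0],[0,0,0.15,0,0,0.055,0]]]' >/dev/null; python3 o.py
python3 -m jog '[[[0,0,0,0,0,0,0],[0,0,0,0,0,0,0]]]' ; python3 o.py
```

```text
t 18.75 z 0.2517 yaw 0.836 F [ 2.6 -1.1  3.8] M [-0.189 -0.816  0.621] j7 -0.61
t 18.95 z 0.2511 yaw 0.636 F [ 3.9 -1.1  2.8] M [-0.188 -0.959  0.677] j7 -0.77
t 19.25 z 0.2504 yaw 0.381 F [ 3.2 -1.4  5.6] M [-0.437 -0.936  0.651] j7 -0.97
clock: 19.45
position: [0.515, 0.128, 0.2504]
tool_rot: [3.141, -0.001, 0.384]
force: [4.0, -1.3, 4.4]
grip_width: 0.035
finger_force: 61.3
t 19.45 z 0.2504 yaw 0.384 F [ 4.  -1.3  4.4] M [-0.257 -0.83  -0.253] j7 -0.96
```

```bash

python3 -m jog '[[[0,0,0,0,0,0,1],[0,0,0,0,0,0,1],[0,0,0,0,0,0,1],[0,0,0,0,0,0,1],[0,0,0,0,0,0,1]]]' | tail -3; python3 o.py
python3 -m jog '[[[0,0,-10,0,0,0,1],[0,0,-25,0,0,0,1],[0,0,-35,0,0,0,1],[0,0,-20,0,0,0,1],[0,0,0,0,0,0,1]]]' | tail -5
python3 - <<'E'
from h import *
s=bot.observe();f=bot.grab_frame("wrist")
print(s["position"],s["tool_rot"],project(f,s,[.5146,.128,.212]))
print([(np.round(d["xyz"],4).tolist(),round(d["conf"],2)) for d in bot.spot_point("plug_mid",f)])
cv2.imwrite("pics/w5.png",f["img"][:,:,::-1])
E
```

```text
force: [0.1, 1.0, -0.2]
grip_width: 0.0852
finger_force: 0.0
t 19.95 z 0.2502 yaw 0.381 F [ 0.1  1.  -0.2] M [-0.056 -0.026  0.018] j7 -0.97
position: [0.5154, 0.1279, 0.3432]
tool_rot: [-3.141, -0.004, 0.381]
force: [0.1, 0.3, -0.5]
grip_width: 0.0857
finger_force: 0.0
[0.51536525 0.12792926 0.34315486] [-3.14131023 -0.00380246  0.3807029 ] (np.float64(284.36489592775183), np.float64(229.96545799580272))
[([0.5095, 0.1277, 0.1728], 0.92), ([0.316, -0.2666, 0.0399], 0.84), ([0.5564, -0.3359, 0.043], 0.8), ([0.369, -0.4363, 0.039], 0.75)]
```

View pics/w5.png

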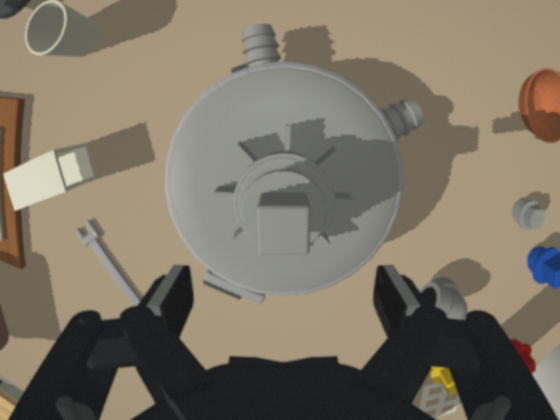

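The wrist picture shows the plug upright in the socket, with its head face at about px (284,230), square to the fingers, so it didn't slip in the grip. The hand is clear and the other things are undisturbed.

```bash
python3 -c "
from workcell import bot
print(bot.job_done())"
```

```text
the job is handed in; nothing more can be done
None
```

I screwed the grey square-headed plug into the trap until it met the washer, turned it about another quarter turn, let go and handed the job in. The stiff point was read from noisy torque, so the quarter turn is good to about 10°, and the final turning torque was about 0.65 N m, above the 0.3 to 0.5 expected.

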